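# Send the maple tray foot down the chute to the blue bin

### The arm

A 6-joint arm with a two-finger parallel gripper is mounted at the origin on the work surface. World frame = base frame: x ahead of the robot, y to its left, z up, the work surface at z = 0. Lengths are in m, angles in degrees, forces in N, time in s.
With the tool pointing down it reaches from about 0.375 to 0.9 m from the base axis. Payload 3.1 kg.
Tool frame: the origin (TCP) lies at the very end of the fingers, on their centre line; the grasp point (between the pads) lies 19 mm behind it (grasp_offset is the distance from the TCP to the grasp point, in m); z points along the fingers, y is the direction in which the jaws open and shut (so a half turn about z gives the same grasp; the last joint's range is limited). The gripper opens to 87 mm and grips with 3 to 60 N. Pads are 19 mm wide; open, the fingers measure 117 mm over their backs; the gripper's body (75 mm by 190 mm) begins 51 mm behind the grasp point.
Start: joints at [56.58, 30.224, 82.088, -0, 67.689, -10.227], TCP at [0.246, 0.574, 0.223] pointing down, gripper open.
Joint ranges: [-176.69, 176.69], [-43.24, 126.21], [12.49, 139.97], [-82, 262], [0, 151.66], [-163.58, 163.58]. Speed limits (degrees/s): [159.86, 159.86, 180, 180, 180, 180].

### API

Orientations are given as a 3x3 rotation matrix whose columns are the frame's x, y, z axes.
In Python, from rig import * gives the robot as it stands. The module is installed in compiled form; this text tells all that it offers.
- The arm moves only by the tool play_rows, never from a script. Its argument "plan" is a list that holds one entry, the list of rows, each a list of 7 numbers: the shift along the world's x, y, z each as a share of 5 cm, from -1 to 1, then the turn, a rotation vector about the world's x, y, z each as a share of pi rad, from -1 to 1, then the gripper's target within -1 to 1 (fully open at 1, half-way at 0, shut at -1). A call has 1 to 12 rows; each row shifts and turns the commanded pose from where the row before left it; what a row does not reach is not made up. A row lasts 1/10 s, in which the tool goes at most 50 mm and 8.59 degrees, less where a joint would pass 70% of its speed; a pose out of reach is approached as far as the arm can. A call with a number of a shift or a turn outside -1 to 1 is refused whole. A call with a gripper value outside its range is refused whole. The fingers move at their own pace and stop on an object; the grip force is fixed at half the most. Time passes only in rows, so rows that do not move let the fingers close. It gives the time, the measured TCP pose, the force and the opening at its end, in the units of the state.
- read_state(): the state, without advancing time (a new reading comes with each control period).
- capture(name): name is "scene" or "top"; returns the picture (420x560x3 uint8, red, green, blue); there is no depth.
- camera_params(name): a dict with "intrinsics" (3x3 intrinsics, pixels), "R" (3x3) and "t" (3): a world point X has camera coordinates R X + t. Camera axes: x right, y down, z forward; pixel columns grow to the right and rows downward; lengths in m; the calibration is good to about 2 mm. A picture is of the moment at which its call begins. camera_params takes no time and is no camera call.
- hand_in(): hands the job in, once; it reports no verdict.
The state is a dict: "time_s": time; "joint_positions": joint angles; "qvel": joint speeds; "tau": joint torques, N m; "position": TCP position; "tcp_rot": TCP orientation; "force": force on the tool from outside, world axes, zero at the start; "moment": the same for the moment, N m; "opening": opening from 0.0 (shut) to 1.0 (fully open).
Only numpy, scipy, OpenCV 4.12 (cv2) and the standard library are available. Lean on these libraries where they do the work, as an engineer would, in place of code of your own. Each camera call takes 0.05 s, during which the arm holds its last target. There are 200 camera calls.

### The job

On the finishing bench stands a small sorter with a tilting slide in its hopper. First throw the red-knobbed lever fully over to the side where the blue bin stands; then pick up the pale maple tray foot from among the other bits on the paper and drop it in through the top of the hopper, so that it slides down into the blue bin. Leave the lever set that way.

Things in the scene. Friction and masses are not known exactly. Their poses are not given: they have to be found in the camera images.
- sorter: Fixed sorter, yaw within 0.15 rad: plywood cheeks (outer faces x = +-63 mm, 130 mm wide, 260 mm high), white hopper between them over a steel slide. Origin: centre of its underside on the bench; z up, x away from the robot, a bin at +y and at -y. Hopper mouth centred over the origin, rim at z = 260 mm, inside 110 (x) by 130 mm (y), 100 mm in y at z = 203.
- diverter (a joint): Lever, rad: 0 upright, + knob leans to sorter +y, stops +-0.75; starts near 0. Upright steel bar 12 mm wide (y), 8 thick, at sorter x = +100 mm, on a shaft along x at z = 155 mm; red knob, 28 mm ball, 135 mm from the shaft (y = 135 sin, z = 155 + 135 cos). Stays where left; 3 N at the knob moves it. The slide tilts with it: parts leave on the side the lever leans to.
- maple_foot: Pale cream maple cylinder, 36 mm diameter, 40 mm high, 25 to 50 g, upright and loose on the bench; origin at the centre of its underside, z along its axis. Around it, in any order: a same-sized dark walnut foot, a brass bush (36 mm across, 30 mm high) and a cork sanding block (65 x 40 x 30 mm), centres 90 mm or more apart.
- blue_bin: Fixed open blue bin, 108 (x) by 140 (y) by 75 mm high, walls 4 mm; origin at the centre of its underside, axes as the sorter's. It stands at one outlet of the sorter, centre at sorter y = +110 or -110 mm; a like yellow bin stands at the other. Which side is blue changes.
Things that resemble listed ones, but are neither listed nor needed, are in the scene too. Several things look just like the maple_foot: the one meant starts farthest from the robot's base. Of the things that look like the blue_bin, take the one that is farthest to the robot's right at the start.

How it is judged:
By the outcome, as a careful person would: the job done as asked, in the order asked, and still so for the second after the job is handed in, with the robot touching nothing.
It also fails if it takes over 54 s, if anything falls off the work surface, if the arm or the gripper's body presses on something with over 40 N, if the wrist force passes 120 N, or if a joint passes its speed limit or range.

## Working session

There is one attempt and no reset: what is moved stays moved. The work goes in short steps, Python scripts to look and compute and a tool call to move; the robot and the scene stay as the last step left them, time stands still between calls to the robot, and variables do not carry over. Pictures are saved under pics/ and viewed, about 8 in all and at most 12, crops included, and the job is handed in when it is done.

Besides the shell and the picture viewer there is one more tool, called after ">>>" as a command line: name --argument value ..., lists and objects as JSON in quotes. play_rows: Moves the arm, as the interface text tells. Its arguments: {"type":"object","properties":{"plan":{"type":"array"}},"required":["plan"]}

```bash
mkdir -p pics
python3 - <<'E'
from rig import *
import cv2
for n in("scene","top"):
    im=capture(n); cv2.imwrite(f"pics/{n}0.png",im[:,:,::-1])
    p=camera_params(n); print(n,p["intrinsics"],p["R"],p["t"])
s=read_state(); print(s["time_s"],s["position"],s["tcp_rot"],s["opening"])
E
```

```text
scene [[485.36249708   0.         276.9545574 ]
 [  0.         485.36249708 211.17520479]
 [  0.           0.           1.        ]] [[ 0.87122799  0.49079922  0.00882727]
 [ 0.39079103 -0.68259473 -0.61753284]
 [-0.29705919  0.54146151 -0.78649556]] [-0.37295137 -0.13296813  1.16859952]
top [[419.74235679   0.         281.60564859]
 [  0.         419.74235679 210.47619282]
 [  0.           0.           1.        ]] [[ 0.01363252 -0.99893319  0.04412077]
 [-0.99600291 -0.01746152 -0.08759739]
 [ 0.08827436 -0.04275024 -0.9951784 ]] [-0.07784519  0.45774768  0.83786237]
0.1 [0.24573061 0.57394785 0.22166381] [[-9.19169483e-01  3.93860656e-01 -1.11596301e-03]
 [ 3.93862038e-01  9.19168175e-01 -1.60046344e-03]
 [ 3.95398104e-04 -1.91063262e-03 -9.99998097e-01]] 0.9996450780229805
```

View pics/scene0.png

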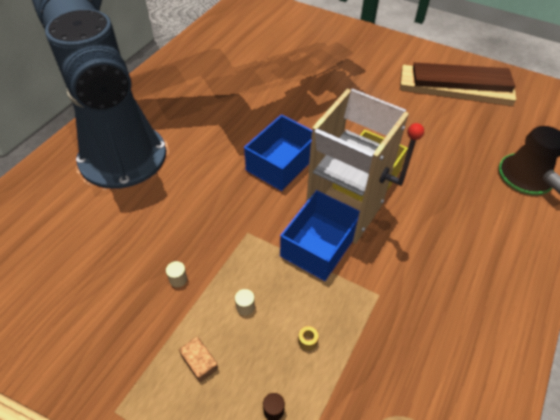

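View pics/top0.png

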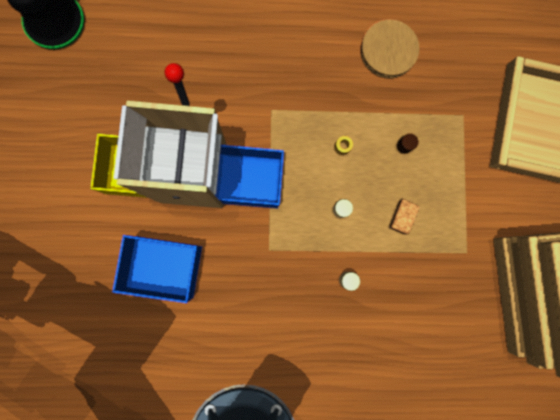

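Top view: the blue bins are at (250,177), against the sorter, and (157,268), standing free. The robot's right is image right, so (250,177) is the one, on the sorter's -y side. The pale feet are at (344,208), on the paper, and (351,281), nearer the base. The knob is at (174,73).

```bash
cat > h.py <<'E'
import numpy as np,cv2
from rig import *
def ray(n,u,v,z):
    p=camera_params(n);R=np.array(p["R"]);t=np.array(p["t"])
    c=-R.T@t;d=R.T@np.linalg.inv(p["intrinsics"])@[u,v,1]
    return c+d*(z-c[2])/d[2]
def proj(n,X):
    p=camera_params(n);q=np.array(p["intrinsics"])@(np.array(p["R"])@X+p["t"]);return q[:2]/q[2]
def tri(obs):
    A=[];b=[]
    for n,u,v in obs:
        p=camera_params(n);P=np.array(p["intrinsics"])@np.c_[p["R"],p["t"]]
        for r,w in((0,u),(1,v)):
            q=w*P[2]-P[r];A.append(q[:3]);b.append(-q[3])
    return np.linalg.lstsq(np.array(A),np.array(b),rcond=None)[0]
E
python3 - <<'E'
from h import *
np.set_printoptions(precision=4,suppress=True)
T=cv2.imread("pics/top0.png");S=cv2.imread("pics/scene0.png")
def blobs(im,lo,hi,mn):
    m=cv2.inRange(cv2.cvtColor(im,cv2.COLOR_BGR2HSV),lo,hi)
    n,_,st,c=cv2.connectedComponentsWithStats(m)
    return [(c[i],st[i]) for i in range(1,n) if st[i,4]>mn]
for n,im in(("top",T),("scene",S)):
    print(n,"red",[(c,s[4]) for c,s in blobs(im,(0,200,120),(4,255,255),60)])
    print(n,"pale",[(c,s) for c,s in blobs(im,(18,20,130),(45,110,255),60) if s[4]<600])
for nm,u,v in(("footA",344,208),("footB",351,281),("bush",344,145),("walnut",409,143),("cork",405,216)): print(nm,ray("top",u,v,.04),np.hypot(*ray("top",u,v,.04)[:2]))
print("knob",tri([("top",174,73),("scene",416,131)]))
for uv in((124,103),(217,108),(217,188),(118,185)): print("rim",ray("top",*uv,.26))
for uv in((284,150),(279,207)): print("bin",ray("top",*uv,.075))
c=np.hstack([cv2.resize(T[90:220,80:290],None,fx=2.4,fy=2.4,interpolation=2),cv2.resize(T[180:310,310:380],None,fx=2.4,fy=2.4,interpolation=2)])
d=cv2.resize(S[80:260,280:440],None,fx=1.6,fy=1.6)
o=np.zeros((600,c.shape[1],3),np.uint8);o[:c.shape[0]]=c;o[312:312+d.shape[0],:d.shape[1]]=d
e=cv2.resize(S[250:320,150:270],None,fx=3,fy=3);o[312:312+210,300:660]=e
cv2.imwrite("pics/crop1.png",o)
E
```

```text
top red [(array([173.2082,  71.9714]), np.int32(245))]
top pale [(array([170.858 , 107.4113]), array([126, 101,  89,  15, 479], dtype=int32)), (array([509.1287, 131.3762]), array([503, 100,  13,  62, 101], dtype=int32)), (array([343.5768, 207.6629]), array([335, 199,  18,  19, 267], dtype=int32)), (array([350.4908, 281.022 ]), array([342, 272,  18,  19, 273], dtype=int32))]
scene red []
scene pale [(array([407.0272,  75.4239]), array([402,  66,  12,  20, 184], dtype=int32)), (array([331.0261, 109.3843]), array([313,  89,  37,  41, 268], dtype=int32)), (array([490.1564,  93.786 ]), array([454,  90,  61,  10, 243], dtype=int32)), (array([387.3618, 135.5641]), array([360, 112,  48,  45, 351], dtype=int32)), (array([174.9121, 269.3773]), array([166, 261,  19,  18, 273], dtype=int32)), (array([244.0671, 297.3659]), array([234, 288,  21,  20, 328], dtype=int32)), (array([ 19.8712, 408.6137]), array([  0, 396,  45,  24, 233], dtype=int32)), (array([  9.6199, 414.3891]), array([  0, 405,  28,  15, 221], dtype=int32))]
footA [ 0.4645 -0.1959  0.04  ] 0.5041501316735686
footB [ 0.3189 -0.21    0.04  ] 0.38182077712369694
bush [ 0.594  -0.1959  0.04  ] 0.6254707477457436
walnut [ 0.6015 -0.3309  0.04  ] 0.6865139583437967
cork [ 0.4504 -0.3206  0.04  ] 0.5528865686421758
knob [0.6323 0.099  0.29  ]
rim [0.5941 0.1762 0.26  ]
rim [0.5904 0.0386 0.26  ]
rim [0.4694 0.0353 0.26  ]
rim [0.4709 0.1792 0.26  ]
bin [ 0.5724 -0.0715  0.075 ]
bin [ 0.4608 -0.0633  0.075 ]
```

View pics/crop1.png

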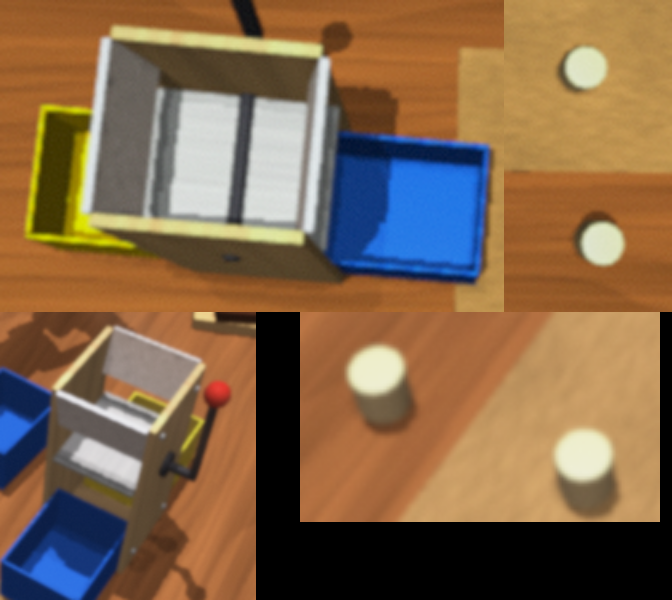

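The crop confirms two identical pale feet. A, at (344,208), is 0.50 m from the base; B, at (351,281), is 0.38 m. A is farthest and lies on the paper, so it is the one meant. The blue bin meant is at the sorter's -y outlet, so the lever must go to -y. Next I refine the sorter pose.

```bash
cat >> h.py <<'E'
def S2W(q,P): c,s=np.cos(q[2]),np.sin(q[2]); return np.array([q[0]+c*P[0]-s*P[1],q[1]+s*P[0]+c*P[1],P[2]])
E
python3 - <<'E'
from h import *
from scipy.optimize import least_squares
np.set_printoptions(precision=4,suppress=True)
obs=[]
for (a,b),m in zip(((112,27),(322,44),(303,243),(92,226)),((.063,.065),(.063,-.065),(-.063,-.065),(-.063,.065))):
    obs.append(("top",80+a/2.4,90+b/2.4,(*m,.26)))
for (a,b),m in zip(((488,143),(475,281)),((.054,-.18),(-.054,-.18))): obs.append(("top",80+a/2.4,90+b/2.4,(*m,.075)))
for (a,b),m in zip(((113,327),(205,364),(157,434),(54,392)),((-.063,.065),(.063,.065),(.063,-.065),(-.063,-.065))):
    pass
def f(p):
    r=[proj(n,S2W(p,m))-(u,v) for n,u,v,m in obs]
    k=S2W(p,(.1,.135*np.sin(p[3]),.155+.135*np.cos(p[3])))
    r+=[proj("top",k)-(173.2,72),proj("scene",k)-(416,131)]
    return np.ravel(r)
s=least_squares(f,[.53,.107,-.05,0],loss="soft_l1");print(s.x);print(f(s.x).reshape(-1,2))
q=s.x
print("foot tri",tri([("top",343.6,207.7),("scene",244.1,297.4)]))
for nm,P in(("pre",(.1,.06,.25)),("start",(.1,.029,.26)),("end",(.1,-.063,.235)),("mouth",(0,-.005,.25)),("knobend",(.1,-.092,.254))): print(nm,S2W(q,P))
E
```

```text
[ 0.5311  0.1118 -0.0664 -0.0432]
[[ 0.0175 -0.9443]
 [ 0.0378  0.0505]
 [-0.1329  0.2066]
 [-1.4349 -0.291 ]
 [ 0.6263  0.0899]
 [ 1.5844 -2.3919]
 [-0.3743  0.5936]
 [-2.1317 -0.0431]]
foot tri [ 0.4666 -0.1947  0.0377]
pre [0.6349 0.165  0.25  ]
start [0.6328 0.1341 0.26  ]
end [0.6267 0.0423 0.235 ]
mouth [0.5308 0.1068 0.25  ]
knobend [0.6248 0.0134 0.254 ]
```

>>> play_rows --plan '[[[0.32,-0.32,0.2,0,0,0.009,-1],[0.32,-0.32,0.2,0,0,0.009,-1],[0.32,-0.32,0.2,0,0,0.009,-1],[0.32,-0.32,0.2,0,0,0.009,-1],[0.32,-0.32,0.2,0,0,0.009,-1],[0.32,-0.32,0.2,0,0,0.009,-1],[0.32,-0.32,0.2,0,0,0.009,-1],[0.32,-0.32,0.2,0,0,0.009,-1],[0.32,-0.32,0.2,0,0,0.009,-1],[0.32,-0.32,0.2,0,0,0.009,-1],[0.32,-0.32,0.2,0,0,0.009,-1],[0.32,-0.32,0.2,0,0,0.009,-1]]]'

```text
time_s: 1.3
position: [0.4384, 0.3816, 0.3424]
tcp_rot: [[-0.998, 0.064, -0.001], [0.064, 0.998, -0.001], [0.001, -0.001, -1.0]]
force: [-0.1, -0.3, 0.0]
opening: 0.03
```

>>> play_rows --plan '[[[0.32,-0.32,0,0,0,0,-1],[0.32,-0.32,0,0,0,0,-1],[0.32,-0.32,0,0,0,0,-1],[0.32,-0.32,0,0,0,0,-1],[0.32,-0.32,0,0,0,0,-1],[0.32,-0.32,0,0,0,0,-1],[0.32,-0.32,0,0,0,0,-1],[0.32,-0.32,0,0,0,0,-1],[0.32,-0.32,0,0,0,0,-1],[0.32,-0.32,0,0,0,0,-1],[0.32,-0.32,0,0,0,0,-1],[0,0,0,0,0,0,-1]]]'

```text
time_s: 2.5
position: [0.6161, 0.204, 0.3417]
tcp_rot: [[-0.998, 0.069, 0.0], [0.069, 0.998, -0.001], [-0.0, -0.001, -1.0]]
force: [-0.7, 0.6, -0.1]
opening: 0.006
```

>>> play_rows --plan '[[[0.1,-0.1,-0.4,0,0,0,-1],[0.1,-0.1,-0.4,0,0,0,-1],[0.1,-0.1,-0.4,0,0,0,-1],[0.1,-0.1,-0.4,0,0,0,-1],[0,0,0,0,0,0,-1],[-0.01,-0.2,0,0,0,0,-1],[-0.01,-0.2,0,0,0,0,-1],[-0.01,-0.2,0,0,0,0,-1],[-0.01,-0.2,0,0,0,0,-1],[-0.01,-0.2,0,0,0,0,-1],[-0.01,-0.2,0,0,0,0,-1],[0,0,0,0,0,0,-1]]]'

```text
time_s: 3.7
position: [0.6312, 0.1248, 0.2627]
tcp_rot: [[-0.998, 0.067, 0.0], [0.067, 0.998, -0.0], [-0.0, -0.0, -1.0]]
force: [-0.3, -0.1, -0.3]
opening: 0.003
```

>>> play_rows --plan '[[[-0.013,-0.2,-0.05,0,0,0,-1],[-0.013,-0.2,-0.05,0,0,0,-1],[-0.013,-0.2,-0.06,0,0,0,-1],[-0.013,-0.2,-0.06,0,0,0,-1],[-0.013,-0.2,-0.06,0,0,0,-1],[-0.013,-0.2,-0.06,0,0,0,-1],[0,0,0,0,0,0,-1]]]'

```text
time_s: 4.4
position: [0.6265, 0.0646, 0.2444]
tcp_rot: [[-0.998, 0.067, -0.002], [0.067, 0.998, -0.001], [0.002, -0.001, -1.0]]
force: [0.9, -0.1, -0.1]
opening: 0.007
```

>>> play_rows --plan '[[[0.01,-0.16,-0.06,0,0,0,-1],[0,-0.16,-0.06,0,0,0,-1],[0,-0.08,0,0,0,0,-1],[0,0,0,0,0,0,-1]]]'

```text
time_s: 4.8
position: [0.6277, 0.0453, 0.2394]
tcp_rot: [[-0.998, 0.066, -0.0], [0.066, 0.998, -0.001], [0.0, -0.001, -1.0]]
force: [0.1, 0.4, 0.2]
opening: 0.006
```

Run:
```python
from h import *
a=capture("scene")[70:280,270:470];b=capture("top")[50:220,80:300]
o=np.zeros((525,800,3),np.uint8)
a=cv2.resize(a,None,fx=2,fy=2);b=cv2.resize(b,None,fx=1.8,fy=1.8)
o[:a.shape[0],:400]=a;o[:b.shape[0],400:400+b.shape[1]]=b
cv2.imwrite("pics/lev.png",o[:,:,::-1])
```

```text
(no output)
```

View pics/lev.png

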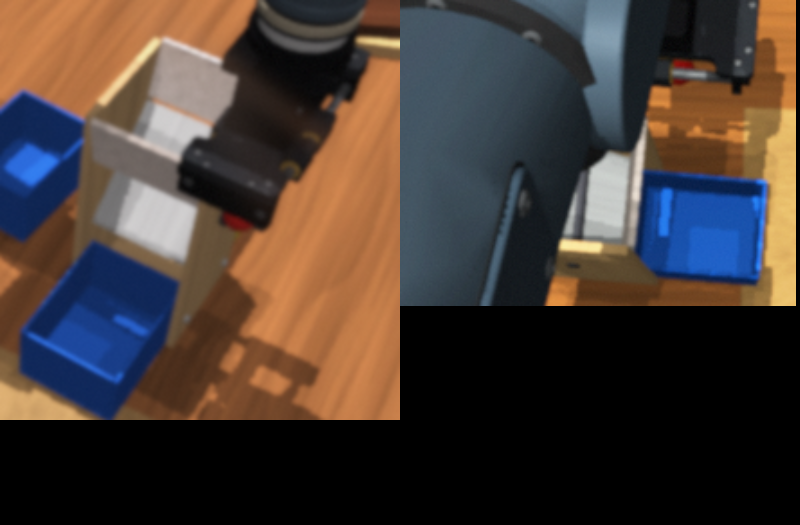

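The knob shows red under the gripper, at about (237,218) in the crop. The slide already tilts toward blue. I keep pushing until the stop is felt.

>>> play_rows --plan '[[[0,-0.06,0,0,0,0,-1],[0,-0.06,0,0,0,0,-1],[0,0,0,0,0,0,-1]]]'

```text
time_s: 5.2
position: [0.6279, 0.0434, 0.2398]
tcp_rot: [[-0.998, 0.066, 0.001], [0.066, 0.998, 0.006], [-0.0, 0.006, -1.0]]
force: [0.4, 8.1, 0.4]
opening: 0.007
```

>>> play_rows --plan '[[[0,-0.06,0,0,0,0,-1],[0,0,0,0,0,0,-1]]]'

```text
time_s: 5.4
position: [0.6279, 0.043, 0.2399]
tcp_rot: [[-0.998, 0.066, 0.001], [0.066, 0.998, 0.011], [-0.001, 0.011, -1.0]]
force: [0.0, 12.8, 1.1]
opening: 0.002
```

>>> play_rows --plan '[[[0,0.4,0,0,0,0,-1],[0,0.2,0.3,0,0,0,-1],[0,0,0.6,0,0,0,-1],[0,0,0.6,0,0,0,-1],[0,0,0.6,0,0,0,-1],[0,0,0.4,0,0,0,-1],[-0.3,-0.5,0,0,0,0,-1],[-0.3,-0.5,0,0,0,0,-1],[-0.3,-0.5,0,0,0,0,0],[-0.3,-0.5,0,0,0,0,1],[-0.3,-0.5,0,0,0,0,1],[-0.3,-0.5,0,0,0,0,1]]]'

```text
time_s: 6.6
position: [0.5369, -0.084, 0.3647]
tcp_rot: [[-0.998, 0.065, 0.0], [0.065, 0.998, -0.002], [-0.0, -0.002, -1.0]]
force: [0.4, -0.5, -0.4]
opening: 0.282
```

>>> play_rows --plan '[[[-0.3,-0.5,0,0,0,0,1],[-0.3,-0.5,0,0,0,0,1],[-0.3,-0.5,0,0,0,0,1],[-0.3,-0.5,-0.2,0,0,0,1],[-0.2,-0.3,-0.6,0,0,0,1],[0,0,-0.6,0,0,0,1],[0,0,-0.6,0,0,0,1],[0,0,-0.6,0,0,0,1],[0,0,-0.6,0,0,0,1],[0,0,0,0,0,0,1],[0,0,0,0,0,0,1]]]'

```text
time_s: 7.7
position: [0.4678, -0.1979, 0.2049]
tcp_rot: [[-0.998, 0.065, -0.001], [0.065, 0.998, -0.0], [0.0, -0.0, -1.0]]
force: [-0.2, 0.1, -0.6]
opening: 1.002
```

Run:
```python
from h import *
a=capture("scene");b=capture("top")
a=cv2.resize(a,(800,600),interpolation=2)[:,:, ::-1]
cv2.imwrite("pics/pre.png",a);cv2.imwrite("pics/pretop.png",b[:,:,::-1])
print(read_state()["position"])
```

```text
[ 0.46880725 -0.19842199  0.206203  ]
```

View pics/pre.png

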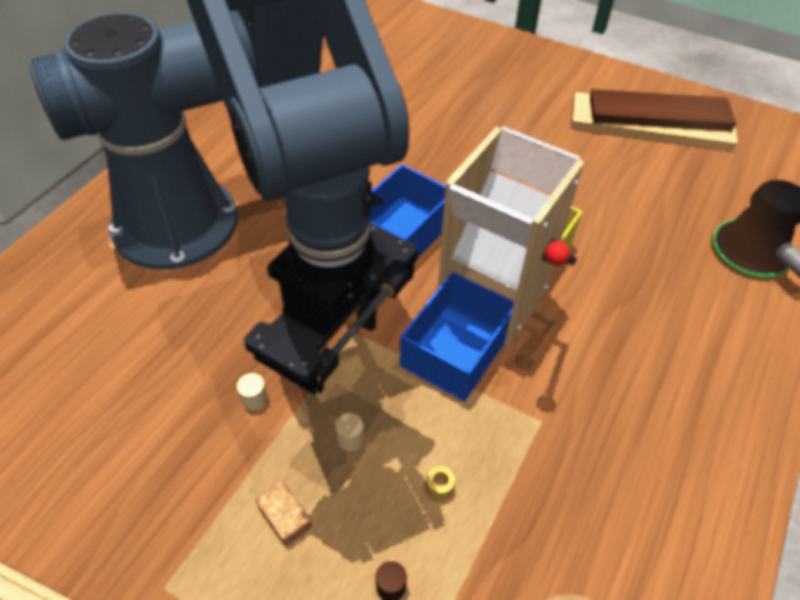

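The lever lies well over, with the knob at (557,253). The foot stands under the gripper at (350,432). I descend and grip.

>>> play_rows --plan '[[[-0.06,0.06,-0.5,0,0,0,1],[0,0,-0.5,0,0,0,1],[0,0,-0.5,0,0,0,1],[0,0,-0.5,0,0,0,1],[0,0,-0.5,0,0,0,1],[0,0,-0.5,0,0,0,1],[0,0,-0.4,0,0,0,1],[0,0,-0.3,0,0,0,1],[0,0,-0.2,0,0,0,1],[0,0,0,0,0,0,1],[0,0,0,0,0,0,1]]]'

```text
time_s: 8.9
position: [0.4655, -0.1951, 0.0104]
tcp_rot: [[-0.998, 0.065, 0.002], [0.065, 0.998, -0.001], [-0.002, -0.001, -1.0]]
force: [0.6, 0.7, 0.2]
opening: 0.998
```

Run:
```python
from h import *
q=[.5311,.1118,-.0664]
for a in(-.65,-.7,-.75): print(a,proj("scene",S2W(q,(.1,.135*np.sin(a),.155+.135*np.cos(a)))))
im=cv2.imread("pics/pre.png");m=cv2.inRange(cv2.cvtColor(im,cv2.COLOR_BGR2HSV),(0,200,90),(5,255,255))
m[:150]=0;m[300:]=0;m[:,:500]=0
M=cv2.moments(m,True);print(M["m10"]/M["m00"]*.7,M["m01"]/M["m00"]*.7,M["m00"])
```

```text
-0.65 [391.28056852 170.11045812]
-0.7 [389.40148077 173.86265078]
-0.75 [387.55257813 177.6332213 ]
389.864406779661 177.53305084745762 354.0
```

The knob's row matches the -0.75 stop. I grip at z = 0.010.

>>> play_rows --plan '[[[0,0,-0.04,0,0,0,-1],[0,0,0,0,0,0,-1],[0,0,0,0,0,0,-1],[0,0,0,0,0,0,-1],[0,0,0,0,0,0,-1],[0,0,0,0,0,0,-1],[0,0,0,0,0,0,-1],[0,0,0,0,0,0,-1]]]'

```text
time_s: 9.7
position: [0.4647, -0.1945, 0.0075]
tcp_rot: [[-0.998, 0.065, -0.0], [0.065, 0.998, 0.0], [0.0, -0.0, -1.0]]
force: [-0.1, 0.9, -0.4]
opening: 0.403
```

Opening is 35 mm, so the foot is held. Lift and carry.

>>> play_rows --plan '[[[0,0,0.4,0,0,0,-1],[0,0,0.6,0,0,0,-1],[0,0,0.6,0,0,0,-1],[0,0,0.6,0,0,0,-1],[0,0,0.6,0,0,0,-1],[0,0,0.6,0,0,0,-1],[0,0,0.6,0,0,0,-1],[0,0,0.6,0,0,0,-1],[0,0,0.6,0,0,0,-1],[0,0,0.6,0,0,0,-1],[0,0,0.6,0,0,0,-1],[0,0,0.4,0,0,0,-1]]]'

```text
time_s: 10.9
position: [0.4649, -0.1946, 0.3496]
tcp_rot: [[-0.998, 0.065, 0.002], [0.065, 0.998, -0.001], [-0.002, -0.001, -1.0]]
force: [0.4, -0.5, -0.2]
opening: 0.4
```

>>> play_rows --plan '[[[0.11,0.5,0,0,0,0,-1],[0.11,0.5,0,0,0,0,-1],[0.11,0.5,0,0,0,0,-1],[0.11,0.5,0,0,0,0,-1],[0.11,0.5,0,0,0,0,-1],[0.11,0.5,0,0,0,0,-1],[0.11,0.5,0,0,0,0,-1],[0.11,0.5,0,0,0,0,-1],[0.11,0.5,0,0,0,0,-1],[0.11,0.5,0,0,0,0,-1],[0.11,0.5,0,0,0,0,-1],[0.11,0.5,0,0,0,0,-1]]]'

```text
time_s: 12.1
position: [0.5303, 0.1066, 0.3471]
tcp_rot: [[-0.998, 0.065, -0.001], [0.065, 0.998, -0.0], [0.001, -0.0, -1.0]]
force: [0.5, -0.6, -0.6]
opening: 0.402
```

>>> play_rows --plan '[[[0,0,0,0,0,0,-1],[0,0,0,0,0,0,-1]]]'

```text
time_s: 12.3
position: [0.5302, 0.1057, 0.3471]
tcp_rot: [[-0.998, 0.064, -0.001], [0.064, 0.998, -0.001], [0.001, -0.001, -1.0]]
force: [0.2, -1.4, 0.4]
opening: 0.407
```

>>> play_rows --plan '[[[0,0,-0.4,0,0,0,-1],[0,0,-0.4,0,0,0,-1],[0,0,-0.4,0,0,0,-1],[0,0,-0.4,0,0,0,-1],[0,0,-0.3,0,0,0,-1],[0,0,-0.1,0,0,0,-1],[0,0,0,0,0,0,-1],[0,0,0,0,0,0,-1]]]'

```text
time_s: 13.1
position: [0.5312, 0.105, 0.2483]
tcp_rot: [[-0.998, 0.066, 0.001], [0.066, 0.998, -0.0], [-0.001, -0.0, -1.0]]
force: [-0.5, -0.4, -0.3]
opening: 0.406
```

>>> play_rows --plan '[[[0,0,0,0,0,0,0.3],[0,0,0,0,0,0,0.3],[0,0,0,0,0,0,0.3],[0,0,0,0,0,0,0.3],[0,0,0,0,0,0,0.3],[0,0,0.4,0,0,0,0.3],[0,0,0.6,0,0,0,0.3],[0,0,0.6,0,0,0,0.3],[0,0,0.6,0,0,0,0.3],[0,0,0.4,0,0,0,0.3]]]'

```text
time_s: 14.1
position: [0.5313, 0.1055, 0.38]
tcp_rot: [[-0.998, 0.065, 0.003], [0.065, 0.998, -0.0], [-0.003, 0.0, -1.0]]
force: [0.3, 0.6, -0.8]
opening: 0.65
```

>>> play_rows --plan '[[[-0.4,0.5,0,0,0,0,0.3],[-0.4,0.5,0,0,0,0,0.3],[-0.4,0.5,0,0,0,0,0.3],[-0.4,0.5,0,0,0,0,0.3],[-0.4,0.5,0,0,0,0,0.3],[-0.2,0.6,0,0,0,0,0.3],[-0.2,0.6,0,0,0,0,0.3],[0,0.6,0,0,0,0,0.3],[0,0.6,0,0,0,0,0.3],[0,0.6,0,0,0,0,0.3],[0,0,0,0,0,0,0.3],[0,0,0,0,0,0,0.3]]]'

```text
time_s: 15.3
position: [0.4103, 0.3806, 0.3771]
tcp_rot: [[-0.998, 0.064, -0.001], [0.064, 0.998, -0.001], [0.001, -0.001, -1.0]]
force: [0.9, -0.8, -0.2]
opening: 0.647
```

Run:
```python
from h import *
a=capture("scene");b=capture("top")
o=np.zeros((600,800,3),np.uint8)
a=cv2.resize(a[60:360,140:480],(680,600),interpolation=2)
a2=cv2.resize(b[40:260,60:300],None,fx=1.6,fy=1.6)
o=np.hstack([cv2.resize(a,(416,367)),np.pad(a2,((0,15),(0,0),(0,0)))])
cv2.imwrite("pics/end.png",o[:,:,::-1]);print(o.shape)
m=cv2.inRange(cv2.cvtColor(capture("scene"),cv2.COLOR_RGB2HSV),(0,200,90),(5,255,255));m[:,:340]=0;m[:100]=0;m[250:]=0
M=cv2.moments(m,True);print(M["m10"]/M["m00"],M["m01"]/M["m00"]);print(read_state()["position"])
```

```text
(367, 800, 3)
389.869109947644 176.61256544502618
[0.41065851 0.37953517 0.37751483]
```

View pics/end.png

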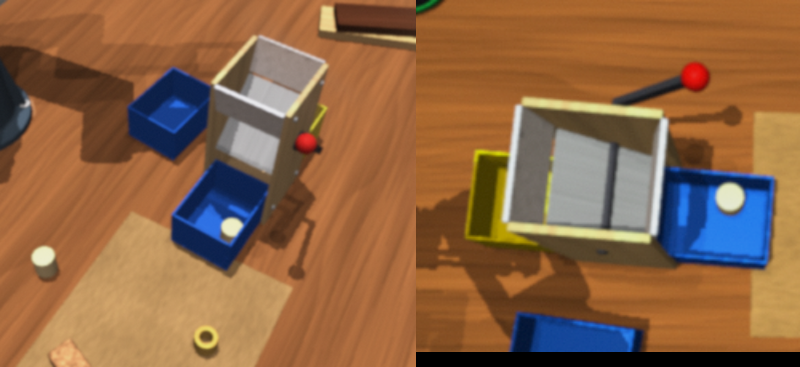

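The foot lies in the correct blue bin, at (730,197) in the top crop. The lever is over toward it, with the knob at (695,76). I check the angle in the top view, then hand in.

Run:
```python
from h import *
q=[.5311,.1118,-.0664]
b=capture("top");m=cv2.inRange(cv2.cvtColor(b,cv2.COLOR_RGB2HSV),(0,200,90),(5,255,255));m[:,:180]=0;m[150:]=0
M=cv2.moments(m,True);o=np.array([M["m10"],M["m01"]])/M["m00"];print(o)
for a in(-.65,-.7,-.75): print(a,proj("top",S2W(q,(.1,.135*np.sin(a),.155+.135*np.cos(a)))))
p=proj("top",S2W(q,(.1,.135*np.sin(-.7),.155+.135*np.cos(-.7))))
if o[0]>p[0]: print(hand_in())
```

```text
[233.89711934  87.47325103]
-0.65 [227.47414814  84.98038329]
-0.7 [231.19250335  86.38274417]
-0.75 [234.72851729  87.81649113]
the job is handed in; nothing more can be done
None
```

The job is done and handed in at about 15.5 s on the robot's clock. The lever is over on the blue side, and the maple foot lies in the blue bin.

- **Lever:** I pushed it with closed fingers toward the sorter's -y side, where the right-hand blue bin stands, until the stop resisted with 13 N. Afterwards the knob's position matched about -0.74 rad in both cameras, and the stop is at -0.75. The small difference is within the calibration error.
- **Foot:** I took the pale foot farther from the base (0.50 m, against 0.38 m for its look-alike) and held it at an opening of 35 mm. I then released it in the hopper mouth.
- **Last pictures:** Both show the foot in the blue bin at the sorter and the gripper well clear. No check failed or disagreed.

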